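# Fit the hood to the lens in the vise, then draw it out and hold it tipped up for the buyer

## Task

A short lens stands glass-up in the slack jaws of the bench vise: of the two ribbed aluminium hoods, slide the wider one, which fits, down over the lens's narrow nose until it sits on the shoulder, and let go of it. Then grip the lens by its barrel, draw it straight up out of the vise with the hood still on, tip it to about 45 degrees, halfway between upright and level, glass still uppermost and leaning whichever way you like, and finish while holding it there, still, with its middle more than 20 cm above the table. Leave the narrower hood and the other things on the table where they are.

Things in the scene. Friction and masses are not known exactly. Their poses are not given: they have to be found in the camera images.
- lens_mid (a point): Lens, about 0.3 kg, standing loose in the vise nest, glass up. This point lies on its axis half-way up its 80 mm height; z runs along the axis towards the glass. Foot 40 mm below it, shoulder (top of the barrel, where the hood sits) 26 mm above it, nose top 40 mm above it.
- lens: The same lens; origin at the centre of its foot, z towards the glass. Bright round barrel 54 mm diameter, 66 mm tall with fine dark knurling, then a dark nose 37 mm diameter, 14 mm tall with a 2 mm chamfer. In the nest the lower 24 mm of the barrel are hidden and the 42 mm above are free to grip.
- hood_mid (a point): The wider hood, which fits: ribbed aluminium ring 49 mm outer diameter, 40 mm bore open at both ends, 24 mm tall, about 45 g, same either way up, standing on the table. Point at the ring's centre, half-way up; z along its axis. Fully on the lens it lies 38 mm from the lens's middle point along the lens axis.
- hood: The same wider hood; origin at the centre of its underside.
- narrow_hood_mid (a point): The narrower hood, too small for the nose: ribbed aluminium ring 40 mm outer diameter, 28 mm bore, 24 mm tall. Stands on the table; leave it. Point at its centre, half-way up.
- nest (a point): Centre of the top face of the vise's wooden soft jaws, 74 mm above the table; z up, x along the vise's length (screw towards -x, below the jaw top). With the iron jaws of the same height the top is 136 mm (x) by 92 mm. Round nest 57 mm wide, 24 mm deep, floor 50 mm above the table; the lens stands slack in it.
- vise: Small cast-iron bench vise, fixed to the table; origin on the table under the nest. Reaches 128 mm towards -x (screw end, 104 mm wide handle at 37 mm height) and 85 mm towards +x.
- meter_mid (a point): Black bakelite light meter, 30 x 62 x 78 mm tall, standing; point at its centre. Leave it.
- canister_mid (a point): Film canister with lid, 35 mm diameter, 53 mm tall, standing; point at its centre. Leave it.
- camera_mid (a point): Chrome and black rangefinder camera, 32 x 134 x 74 mm tall, standing; point at its centre. Leave it.
Things that resemble listed ones, but are neither listed nor needed, are in the scene too. There is more than one size of the lens; the job needs the smaller.

How it is judged (in metres and radians):
On the way, in this order (a step that is already met when the one before it is completed fails the run):
1. the wider hood sits on the lens's shoulder, let go, the lens in the vise (distance between hood_mid and lens_mid below 0.042 m and z of hood_mid in the frame of lens_mid above 0.034 m and angle between the z axis of hood_mid and the z axis of lens_mid, either way round below 0.12 rad and contact force between the fingers and hood below 0.3 N and height (world z) of lens_mid below 0.096 m and horizontal distance between lens_mid and nest below 0.006 m), for 0.2 s.
2. the lens is drawn clear up out of the vise, over the jaws, with the hood on (height (world z) of lens_mid above 0.118 m and contact force between lens and vise below 0.1 N and contact force between the fingers and lens above 1 N and horizontal distance between lens_mid and nest below 0.04 m and distance between hood_mid and lens_mid below 0.043 m), for 0.1 s.
At the end, for the whole second after the job is handed in: The gripper alone holds the lens still, its middle at least 195 mm above the table, axis 30 to 60 degrees from upright with the glass uppermost, the wider hood seated on its shoulder within 5 mm; narrower hood, meter, canister and camera within 25 mm of where they stood (height (world z) of lens_mid above 0.195 m and angle between lens_mid's own z axis and vertical between 0.52 and 1.05 rad and distance between hood_mid and lens_mid below 0.043 m and z of hood_mid in the frame of lens_mid above 0.033 m and angle between the z axis of hood_mid and the z axis of lens_mid, either way round below 0.18 rad and contact force between the fingers and lens above 1 N and contact force between lens and vise below 0.1 N and linear speed of lens below 0.03 m/s and angular speed of lens below 0.2 rad/s and distance of each of narrow_hood_mid, meter_mid, canister_mid, camera_mid from where it was at the start of the episode below 0.025 m); the arm keeps its last pose, push and grip.
It fails at once if the narrower hood or another bystander is knocked away (distance of any of narrow_hood_mid, meter_mid, canister_mid, camera_mid from where it was at the start of the episode above 0.03 m).
It also fails if it takes over 58 s, if anything falls off the work surface, if the arm or the gripper's body presses on something with over 40 N, if the wrist force passes 120 N, or if a joint passes its speed limit or range.

## Robot

A 6-joint arm with a two-finger parallel gripper is mounted at the origin on the work surface. World frame = base frame: x ahead of the robot, y to its left, z up, the work surface at z = 0. Lengths are in m, angles in degrees, forces in N, time in s.
With the tool pointing down it reaches from about 0.275 to 0.775 m from the base axis. Payload 14.6 kg.
Tool frame: the origin (TCP) lies on the centre line of the jaws, within the pads' length; the fingertips stand 11 mm ahead of it and the grasp point (between the pads) lies 8 mm behind it; z points along the fingers, y is the line along which they close (so a half turn about z gives the same grasp; the last joint's range is limited). The gripper opens to 85 mm and grips with 20 to 120 N. Pads are 22 mm wide; open, the fingers measure 114 mm over their backs; the gripper's body (76 mm by 85 mm) begins 54 mm behind the grasp point. The pads swing forward as they close: fully open they stand 13 mm farther back than shut.
Start: joints at [-78.054, 15.075, -2.767, 72.158, 0, 81.102], TCP at [0.187, -0.491, 0.203] pointing down, gripper open.
Joint ranges: [-151.79, 151.79], [-50.71, 97.33], [-67.44, 78.34], [-121.81, 120.89], [-77.56, 73.72], [-180, 180]. Speed limits (degrees/s): [108.29, 108.29, 147.25, 159.86, 180, 180].

## Interface

Orientations are given as a 3x3 rotation matrix whose columns are the frame's x, y, z axes.
In Python, from rig import r gives the robot as it stands. The module is installed in compiled form; this text tells all that it offers.
- The arm moves only by the tool carry_out, never from a script. Its argument "targets" is a list of rows, each an object of numbers: "tx", "ty", "tz": the shift along the tool's x, y, z in m; "turn": the turn about the tool's z in rad. In form: [{"tx": .., "ty": .., "tz": .., "turn": ..}, ...]. A call has 1 to 20 rows; each row shifts and turns the commanded pose from where the row before left it, along the tool's axes as they then stand; what a row does not reach is not made up. A row lasts 1/8 s, in which the tool goes at most 62.5 mm and 10.7 degrees, less where a joint would pass 70% of its speed; a pose out of reach is approached as far as the arm can. A call is refused whole if a number of a shift passes 0.0625 or a number of a turn 0.188, either way. A call with a gripper value outside its range is refused whole. "hand" is the gripper's target within -1 to 1 (shut at 1, half-way at 0, fully open at -1), set as the call begins (left out, the last holds). The fingers move at their own pace and stop on an object; "newtons" is the grip in N (left out, the last holds). Time passes only in rows, so rows that do not move let the fingers close. It gives the time, the measured TCP pose, the force, the opening and the grip force at its end, in the units of the state.
- r.read_state(): the state, without advancing time (a new reading comes with each control period).
- r.snapshot(name): name is "side" or "top"; returns (picture, depth): 480x640x3 uint8, red, green, blue; 480x640 float32, m along the optical axis (not along the pixel's ray), 0 where there is no reading.
- r.camera_info(name): a dict with "fx", "fy", "cx", "cy" (pixels), "dist_coeffs" ([k1, k2, p1, p2, k3] as OpenCV has them; the pictures are not rectified), "T" (4x4, takes a point from camera to world coordinates). Camera axes: x right, y down, z forward; pixel columns grow to the right and rows downward; lengths in m; the calibration is good to about 2 mm. A picture is of the moment at which its call begins. camera_info takes no time and is no camera call.
- r.close_job(): hands the job in; it is judged then, once.
Trained networks look in the newest picture that a camera, given by its name, has taken for a name from the list of things; names that differ only in an ending like _2 or _b are one class to them, and where a whole thing is asked for, a point or a joint stands for the part that bears it (a point fixed in the world has none). Each returns a list of dicts, best first, with "p" (0 to 1); they miss things now and then, are a little off and sometimes report something else, mostly with a low value. They report only what shows in the picture. A call takes as long as a camera call. They do not tell look-alikes from the thing itself.
- r.boxes_of(camera, query): "rect" ([left, top, width, height] in pixels, round what is visible of it).
- r.pinpoint(camera, query): "xy" ([column, row] in pixels: a listed point, or the origin of a listed thing).
The state is a dict: "time": time; "joint_pos": joint angles; "joint_vel": joint speeds; "effort": joint torques, N m; "tcp_pos": TCP position; "tool_rot": TCP orientation; "contact_force": force on the tool from outside, world axes, zero at the start; "torque": the same for the moment, N m; "grip_width": finger opening in m; "grip_force": force on a finger pad.
Only numpy, scipy, OpenCV 4.12 (cv2) and the standard library are available. Lean on these libraries where they do the work, as an engineer would, in place of code of your own. Each camera call takes 0.05 s, during which the arm holds its last target. There are 200 camera calls.

## Working session

There is one attempt and no reset: what is moved stays moved. The work goes in short steps, Python scripts to look and compute and a tool call to move; the robot and the scene stay as the last step left them, time stands still between calls to the robot, and variables do not carry over. Pictures are saved under pics/ and viewed, at most 10 in all, crops included, and the job is handed in when it is done.

Besides the shell and the picture viewer there is one more tool, called after "Emit:" in YAML: its name, and indented under it one key for each argument. carry_out: Moves the arm, as the interface text tells. Its arguments: {"type":"object","properties":{"targets":{"type":"array","items":{"type":"object","properties":{"tx":{"type":"number"},"ty":{"type":"number"},"tz":{"type":"number"},"turn":{"type":"number"}}}},"hand":{"type":"number"},"newtons":{"type":"number"}},"required":["targets"]}

```bash
mkdir -p pics
cat > h.py <<'E'
import numpy as np, cv2
from rig import r
def ray(cam,uv):
    c=r.camera_info(cam);K=np.array([[c['fx'],0,c['cx']],[0,c['fy'],c['cy']],[0,0,1.]])
    p=cv2.undistortPoints(np.array([[uv]],float),K,np.array(c['dist_coeffs'],float))[0,0]
    T=np.array(c['T']);return T[:3,3],T[:3,:3]@np.array([p[0],p[1],1.])
def at_z(cam,uv,z):
    o,d=ray(cam,uv);return o+d*(z-o[2])/d[2]
def cloud(cam,dep,box):
    x0,y0,x1,y1=[int(v) for v in box]
    c=r.camera_info(cam);K=np.array([[c['fx'],0,c['cx']],[0,c['fy'],c['cy']],[0,0,1.]])
    v,u=np.mgrid[y0:y1,x0:x1];p=cv2.undistortPoints(np.stack([u,v],-1).reshape(-1,1,2).astype(float),K,np.array(c['dist_coeffs'],float))[:,0]
    d=dep[y0:y1,x0:x1].reshape(-1);T=np.array(c['T'])
    P=np.c_[p*d[:,None],d]@T[:3,:3].T+T[:3,3];return P[d>0]
E
python3 - <<'E'
from h import *
np.set_printoptions(precision=4,suppress=True)
for cam in('side','top'):
    im,d=r.snapshot(cam);cv2.imwrite(f'pics/{cam}0.png',im[:,:,::-1]);np.save(f'{cam}0.npy',d)
    c=r.camera_info(cam);print(cam,np.array(c['T'])[:3],c['fx'],c['dist_coeffs'])
    for q,z in(('lens_mid',.09),('hood_mid',.012),('narrow_hood_mid',.012),('nest',.074),('meter_mid',.039),('canister_mid',.0265),('camera_mid',.037)):
        for k in r.pinpoint(cam,q)[:4]: print(q,round(k['p'],2),np.round(k['xy']),at_z(cam,k['xy'],z)[:2])
s=r.read_state();print({k:s[k] for k in('time','tcp_pos','tool_rot','grip_width','contact_force')})
E
```

```text
side [[-0.8906 -0.2911  0.3493  0.3245]
 [-0.4547  0.5741 -0.681   0.5355]
 [-0.0023 -0.7653 -0.6436  0.5861]] 463.44674714159834 [-0.0731  0.      0.      0.      0.    ]
lens_mid 0.93 [288. 304.] [0.5591 0.1536]
lens_mid 0.79 [376. 246.] [ 0.493  -0.0222]
lens_mid 0.32 [414. 208.] [ 0.4684 -0.1529]
hood_mid 0.98 [414. 206.] [ 0.4928 -0.2698]
hood_mid 0.72 [266. 434.] [0.5115 0.3034]
narrow_hood_mid 0.56 [266. 434.] [0.5105 0.3038]
nest 0.85 [376. 252.] [ 0.4922 -0.0268]
meter_mid 0.71 [315. 181.] [ 0.7032 -0.2207]
camera_mid 0.69 [251. 237.] [0.7256 0.0001]
top [[ 0.1517 -0.9672  0.2035  0.4074]
 [-0.9884 -0.1494  0.0269 -0.0197]
 [ 0.0044 -0.2053 -0.9787  0.9745]] 490.43728904862667 [-0.1298  0.      0.      0.      0.    ]
lens_mid 0.77 [339. 300.] [ 0.4919 -0.0257]
lens_mid 0.68 [336. 303.] [ 0.4858 -0.022 ]
lens_mid 0.62 [268. 246.] [0.5718 0.118 ]
hood_mid 0.65 [455. 325.] [ 0.4854 -0.2586]
nest 0.71 [336. 304.] [ 0.4858 -0.0213]
meter_mid 0.78 [458. 216.] [ 0.6979 -0.2358]
canister_mid 0.53 [226. 179.] [0.7079 0.2399]
camera_mid 0.75 [344. 188.] [ 0.7202 -0.0019]
camera_mid 0.43 [455. 216.] [ 0.6983 -0.2311]
camera_mid 0.42 [342. 303.] [ 0.4929 -0.0324]
camera_mid 0.29 [341. 299.] [ 0.4999 -0.0292]
{'time': 0.8, 'tcp_pos': array([ 0.1868, -0.4906,  0.2034]), 'tool_rot': array([[ 0.9346,  0.3558, -0.    ],
       [ 0.3558, -0.9346,  0.    ],
       [ 0.    , -0.    , -1.    ]]), 'grip_width': 0.08526019530188371, 'contact_force': array([ 0.285 , -0.0033,  0.8696])}
```

View pics/top0.png

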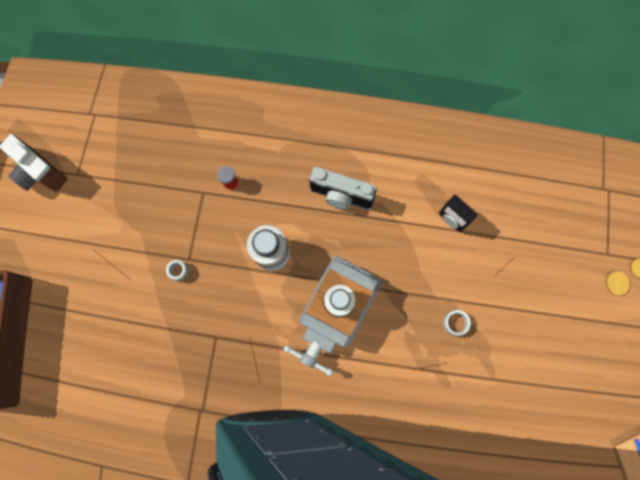

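View pics/side0.png

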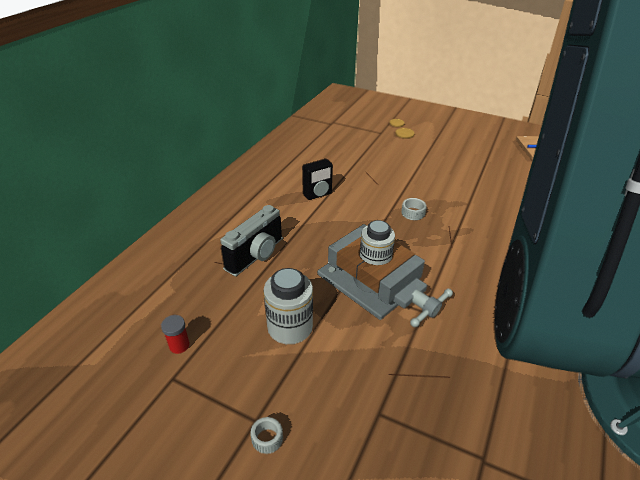

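Both pictures agree.
- **Rings:** top view (458,323) looks wider and (177,270) narrower. In the side view they are (414,208) and (266,434).
- **Lenses:** the small one is in the vise at top (340,300). The big look-alike stands free at top (268,246).
- **Vise screw:** it points to top (310,360).

Next I'll check sizes by depth and take one close crop.

```bash
cat >> h.py <<'E'
def circ(P):
    c,rad=cv2.minEnclosingCircle(P[:,:2].astype(np.float32)*1000);
    A=np.c_[2*P[:,:2],np.ones(len(P))];s=np.linalg.lstsq(A,(P[:,:2]**2).sum(1),rcond=None)[0]
    return np.array(c)/1000,rad,s[:2],P[:,:2].mean(0),len(P)
E
python3 - <<'E'
from h import *
np.set_printoptions(precision=4,suppress=True)
for cam,bs in (('top',dict(ringA=(438,303,478,343),ringB=(160,252,196,288),lens=(315,278,362,324),big=(240,220,295,275))),('side',dict(ringA=(396,192,432,224),ringB=(246,412,290,458),lens=(355,215,400,268)))):
    d=np.load(cam+'0.npy')
    for n,b in bs.items():
        P=cloud(cam,d,b)
        zt=np.percentile(P[:,2],99)
        T=P[P[:,2]>zt-.006]; print(cam,n,'ztop',round(zt,4),*circ(T))
        if n=='lens':
            for lo,hi in((.105,.120),(.122,.140)): print('  band',lo,*circ(P[(P[:,2]>lo)&(P[:,2]<hi)]))
d=np.load('top0.npy');P=cloud('top',d,(280,240,400,370))
V=P[(P[:,2]>.066)&(P[:,2]<.08)];V=V[np.linalg.norm(V[:,:2]-[.49,-.028],axis=1)<.1]
print('vise top',cv2.minAreaRect((V[:,:2]*1000).astype(np.float32)),V[:,2].mean())
im=cv2.imread('pics/top0.png')
cv2.imwrite('pics/crop.png',np.hstack([cv2.resize(im[y-28:y+28,x-28:x+28],(260,260),interpolation=2) for x,y in((458,323),(177,270),(340,300))]))
E
```

```text
top ringA ztop 0.026 [ 0.4905 -0.2607] 25.171524047851562 [ 0.49   -0.2598] [ 0.4899 -0.26  ] 184
top ringB ztop 0.0262 [0.5084 0.3033] 20.57376480102539 [0.5084 0.3026] [0.5085 0.3026] 162
top lens ztop 0.1328 [ 0.4906 -0.0256] 18.35791015625 [ 0.4905 -0.0257] [ 0.4904 -0.0257] 349
  band 0.105 [ 0.4903 -0.0256] 27.167226791381836 [ 0.4905 -0.0256] [ 0.4885 -0.0255] 388
  band 0.122 [ 0.4904 -0.0257] 18.54570960998535 [ 0.4902 -0.0256] [ 0.4901 -0.0256] 360
top big ztop 0.1118 [0.5738 0.1235] 24.97988510131836 [0.5737 0.1228] [0.5736 0.1227] 544
side ringA ztop 0.0238 [ 0.4907 -0.2587] 26.032302856445312 [ 0.4911 -0.2584] [ 0.4904 -0.2577] 159
side ringB ztop 0.0251 [0.5093 0.3052] 20.58609962463379 [0.5088 0.3055] [0.509  0.3063] 442
side lens ztop 0.1305 [ 0.4918 -0.0243] 18.614364624023438 [ 0.4917 -0.0234] [ 0.4914 -0.0222] 289
  band 0.105 [ 0.4918 -0.0239] 27.735118865966797 [ 0.4918 -0.0234] [ 0.488  -0.0113] 421
  band 0.122 [ 0.4918 -0.0243] 18.620927810668945 [ 0.4916 -0.0229] [ 0.4912 -0.0213] 321
vise top ((490.60333251953125, -25.8272705078125), (92.5653076171875, 137.22491455078125), 70.39962005615234) 0.07398599839255993
```

View pics/crop.png

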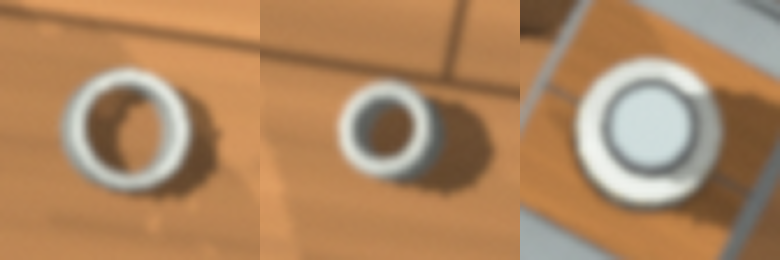

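Top-view (458,323) has a 49 mm outer diameter, so it is the wide hood. (177,270) is 41 mm, the narrow one. The lens in the vise has a 37 mm nose and stands 130 mm above the table, so it is the right lens, and the free-standing one at (268,246) is the big one. The vise's x axis lies at -19.6°.

I'll turn the tool so its y axis runs along vise x, then go above the hood.

Emit:
carry_out:
  targets:
    - {"turn": -0.173}
    - {"turn": -0.173}
    - {"turn": -0.173}
    - {"turn": -0.173}
    - {"turn": -0.172}
    - {"tx": 0.032, "ty": 0.0209, "tz": 0.01}
    - {"tx": 0.032, "ty": 0.0209, "tz": 0.01}
    - {"tx": 0.032, "ty": 0.0209, "tz": 0.01}
    - {"tx": 0.032, "ty": 0.0209, "tz": 0.01}
    - {"tx": 0.032, "ty": 0.0209, "tz": 0.01}
    - {"tx": 0.032, "ty": 0.0209, "tz": 0.01}
    - {"tx": 0.032, "ty": 0.0209, "tz": 0.01}
    - {"tx": 0.032, "ty": 0.0209, "tz": 0.01}
    - {"tx": 0.032, "ty": 0.0209, "tz": 0.01}
    - {"tx": 0.032, "ty": 0.0209, "tz": 0.01}
    - {"tz": 0.0}
    - {"tz": 0.0}
  hand: -1
  newtons: 25

```text
invalid input
```

Emit:
carry_out:
  targets:
    - {"tx": 0.0, "ty": 0.0, "tz": 0.0, "turn": -0.173}
    - {"tx": 0.0, "ty": 0.0, "tz": 0.0, "turn": -0.173}
    - {"tx": 0.0, "ty": 0.0, "tz": 0.0, "turn": -0.173}
    - {"tx": 0.0, "ty": 0.0, "tz": 0.0, "turn": -0.173}
    - {"tx": 0.0, "ty": 0.0, "tz": 0.0, "turn": -0.172}
    - {"tx": 0.032, "ty": 0.0209, "tz": 0.01, "turn": 0.0}
    - {"tx": 0.032, "ty": 0.0209, "tz": 0.01, "turn": 0.0}
    - {"tx": 0.032, "ty": 0.0209, "tz": 0.01, "turn": 0.0}
    - {"tx": 0.032, "ty": 0.0209, "tz": 0.01, "turn": 0.0}
    - {"tx": 0.032, "ty": 0.0209, "tz": 0.01, "turn": 0.0}
    - {"tx": 0.032, "ty": 0.0209, "tz": 0.01, "turn": 0.0}
    - {"tx": 0.032, "ty": 0.0209, "tz": 0.01, "turn": 0.0}
    - {"tx": 0.032, "ty": 0.0209, "tz": 0.01, "turn": 0.0}
    - {"tx": 0.032, "ty": 0.0209, "tz": 0.01, "turn": 0.0}
    - {"tx": 0.032, "ty": 0.0209, "tz": 0.01, "turn": 0.0}
    - {"tx": 0.0, "ty": 0.0, "tz": 0.0, "turn": 0.0}
  hand: -1
  newtons: 25

```text
time: 2.8
tcp_pos: [0.4924, -0.258, 0.1026]
tool_rot: [[0.334, 0.943, -0.001], [0.943, -0.334, 0.001], [0.001, -0.001, -1.0]]
contact_force: [-0.6, -1.0, 0.3]
grip_width: 0.085
grip_force: 0.0
```

Emit:
carry_out:
  targets:
    - {"tx": -0.0022, "ty": -0.0012, "tz": 0.028, "turn": 0.0}
    - {"tx": 0.0, "ty": 0.0, "tz": 0.028, "turn": 0.0}
    - {"tx": 0.0, "ty": 0.0, "tz": 0.018, "turn": 0.0}
    - {"tx": 0.0, "ty": 0.0, "tz": 0.0106, "turn": 0.0}
    - {"tx": 0.0, "ty": 0.0, "tz": 0.0, "turn": 0.0}
    - {"tx": 0.0, "ty": 0.0, "tz": 0.0, "turn": 0.0}

```text
time: 3.55
tcp_pos: [0.4897, -0.2616, 0.0195]
tool_rot: [[0.336, 0.942, 0.001], [0.942, -0.336, -0.001], [-0.0, 0.001, -1.0]]
contact_force: [-0.7, -0.0, -0.4]
grip_width: 0.0853
grip_force: 0.0
```

Emit:
carry_out:
  targets:
    - {"tx": 0.0, "ty": 0.0, "tz": 0.0, "turn": 0.0}
    - {"tx": 0.0, "ty": 0.0, "tz": 0.0, "turn": 0.0}
    - {"tx": 0.0, "ty": 0.0, "tz": 0.0, "turn": 0.0}
    - {"tx": 0.0, "ty": 0.0, "tz": 0.0, "turn": 0.0}
    - {"tx": 0.0, "ty": 0.0, "tz": 0.0, "turn": 0.0}
    - {"tx": 0.0, "ty": 0.0, "tz": 0.0, "turn": 0.0}
    - {"tx": 0.0, "ty": 0.0, "tz": 0.0, "turn": 0.0}
    - {"tx": 0.0, "ty": 0.0, "tz": 0.0, "turn": 0.0}
  hand: 1
  newtons: 30

```text
time: 4.55
tcp_pos: [0.4894, -0.2613, 0.0188]
tool_rot: [[0.336, 0.942, 0.0], [0.942, -0.336, -0.0], [-0.0, 0.0, -1.0]]
contact_force: [-0.1, -0.3, -0.3]
grip_width: 0.0003
grip_force: 0.0
```

Run:
```python
from h import *
a,d=r.snapshot('side');b,e=r.snapshot('top')
A=cv2.resize(a[140:280,330:500],(400,330));B=cv2.resize(b[250:400,400:540],(308,330))
cv2.imwrite('pics/miss.png',np.hstack([A,B])[:,:,::-1])
```

```text
(no output)
```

View pics/miss.png

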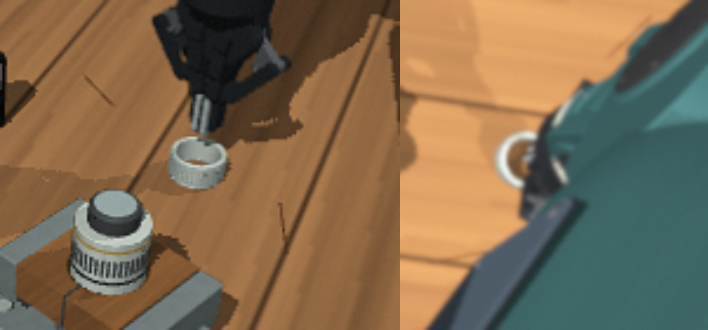

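Run:
```python
from h import *
np.set_printoptions(precision=4,suppress=True)
im,d=r.snapshot('side')
P=cloud('side',d,(396,175,432,226));
for lo in np.arange(0.006,.08,.006):
    Q=P[(P[:,2]>=lo)&(P[:,2]<lo+.006)]
    if len(Q): print(round(lo,3),len(Q),Q.min(0)[:2],Q.max(0)[:2])
R=P[(P[:,2]>.019)&(P[:,2]<.026)];N=R[np.linalg.norm(R[:,:2]-[.4905,-.2590],axis=1)<.03];print(circ(N))
print(r.read_state()['tcp_pos'])
```

```text
0.006 100 [ 0.467 -0.283] [ 0.5127 -0.2341]
0.012 102 [ 0.4659 -0.2825] [ 0.5152 -0.2329]
0.018 148 [ 0.4664 -0.285 ] [ 0.5148 -0.2334]
0.024 13 [ 0.4688 -0.2794] [ 0.5091 -0.2347]
0.042 3 [ 0.4848 -0.2603] [ 0.4959 -0.2531]
0.048 20 [ 0.479 -0.259] [ 0.5025 -0.2495]
0.054 33 [ 0.4771 -0.2634] [ 0.5037 -0.2474]
0.06 36 [ 0.477  -0.2623] [ 0.5047 -0.2488]
0.066 34 [ 0.4766 -0.262 ] [ 0.5055 -0.2493]
0.072 42 [ 0.4771 -0.2627] [ 0.5039 -0.2474]
0.078 28 [ 0.4772 -0.2597] [ 0.5042 -0.2483]
(array([ 0.4905, -0.2592]), 25.93705177307129, array([ 0.4911, -0.2585]), array([ 0.4905, -0.2577]), 142)
[ 0.4894 -0.2612  0.0188]
```

Run:
```python
from h import *
np.set_printoptions(precision=3,suppress=True)
im,d=r.snapshot('side')
T=np.array(r.camera_info('side')['T'])
for v in range(176,216,3):
    row=[]
    for u in(410,414,418,422):
        P=cloud('side',d,(u,v,u+1,v+1)); o,dd=ray('side',(u,v)); k=(-.256-o[1])/dd[1]
        row.append((tuple(P[0].round(3)) if len(P) else None, tuple(im[v,u])))
    print(v,'z if on y=-.256:',round((o+k*dd)[2],3),[ (tuple(map(float,a)) if a else a,tuple(map(int,b))) for a,b in row])
cv2.imwrite('pics/fing.png',cv2.resize(im[100:235,340:500],(800,600),interpolation=cv2.INTER_CUBIC)[:,:,::-1])
```

```text
176 z if on y=-.256: 0.095 [((0.541, -0.397, -0.0), (71, 51, 36)), ((0.5, -0.253, 0.092), (28, 29, 31)), ((0.492, -0.252, 0.095), (23, 26, 28)), ((0.482, -0.244, 0.103), (26, 27, 30))]
179 z if on y=-.256: 0.089 [((0.538, -0.386, -0.001), (47, 34, 22)), ((0.499, -0.254, 0.086), (21, 24, 25)), ((0.491, -0.251, 0.09), (25, 29, 30)), ((0.482, -0.246, 0.095), (20, 23, 25))]
182 z if on y=-.256: 0.082 [((0.534, -0.373, -0.001), (121, 85, 55)), ((0.498, -0.252, 0.08), (132, 138, 138)), ((0.49, -0.253, 0.082), (94, 100, 99)), ((0.482, -0.251, 0.085), (12, 14, 15))]
185 z if on y=-.256: 0.075 [((0.529, -0.359, 0.001), (136, 98, 62)), ((0.498, -0.255, 0.071), (112, 117, 118)), ((0.488, -0.249, 0.078), (118, 124, 125)), ((0.481, -0.252, 0.078), (21, 23, 26))]
188 z if on y=-.256: 0.068 [((0.526, -0.35, -0.002), (93, 68, 47)), ((0.496, -0.254, 0.064), (83, 89, 89)), ((0.487, -0.249, 0.071), (81, 86, 85)), ((0.48, -0.252, 0.071), (21, 23, 25))]
191 z if on y=-.256: 0.061 [((0.522, -0.338, -0.001), (130, 90, 56)), ((0.495, -0.25, 0.06), (35, 37, 37)), ((0.487, -0.252, 0.061), (63, 66, 67)), ((0.4
[... 901 characters left out ...]
2), (154, 164, 157)), ((0.487, -0.28, 0.006), (147, 155, 146)), ((0.478, -0.276, 0.012), (119, 126, 119))]
209 z if on y=-.256: 0.018 [((0.494, -0.238, 0.023), (189, 196, 187)), ((0.494, -0.276, -0.002), (124, 80, 44)), ((0.486, -0.281, -0.003), (121, 106, 86)), ((0.472, -0.25, 0.023), (196, 205, 198))]
212 z if on y=-.256: 0.011 [((0.492, -0.236, 0.017), (153, 163, 156)), ((0.484, -0.235, 0.021), (151, 161, 154)), ((0.477, -0.24, 0.02), (136, 144, 136)), ((0.471, -0.248, 0.017), (118, 126, 120))]
215 z if on y=-.256: 0.004 [((0.492, -0.238, 0.009), (158, 167, 159)), ((0.484, -0.237, 0.012), (146, 155, 148)), ((0.476, -0.241, 0.012), (123, 131, 124)), ((0.469, -0.246, 0.011), (93, 102, 97))]
```

View pics/fing.png

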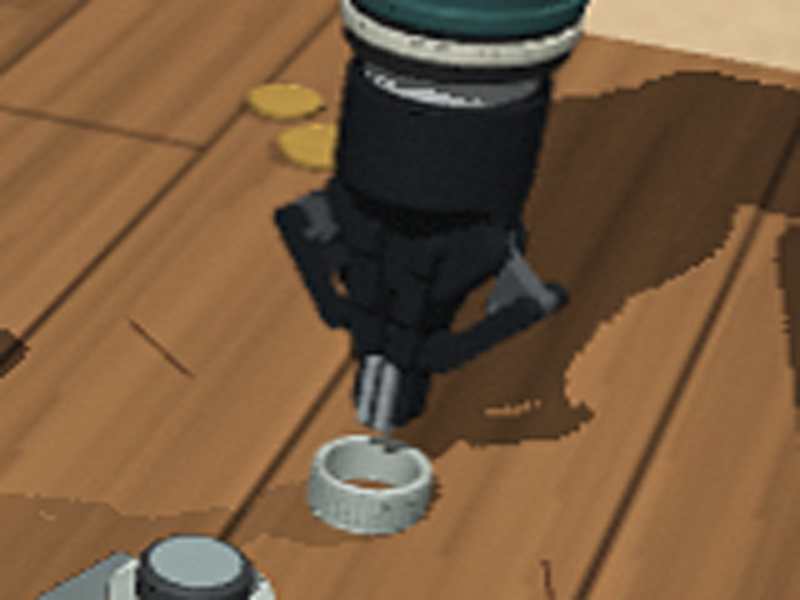

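The picture shows the shut fingertips about 22 mm above the ring's rim (tips at z≈0.047), while the TCP reads z=0.019. So the tips really stand about 28 mm behind the reported TCP, not 11 mm ahead. The ring has not moved. I'll go by the observed offset: open, then descend in steps while watching the force.

Emit:
carry_out:
  targets:
    - {"tx": 0.0018, "ty": 0.0005, "tz": 0.0, "turn": 0.0}
    - {"tx": 0.0, "ty": 0.0, "tz": 0.0, "turn": 0.0}
    - {"tx": 0.0, "ty": 0.0, "tz": 0.0, "turn": 0.0}
    - {"tx": 0.0, "ty": 0.0, "tz": 0.0, "turn": 0.0}
    - {"tx": 0.0, "ty": 0.0, "tz": 0.0, "turn": 0.0}
    - {"tx": 0.0, "ty": 0.0, "tz": 0.0, "turn": 0.0}
    - {"tx": 0.0, "ty": 0.0, "tz": 0.01, "turn": 0.0}
    - {"tx": 0.0, "ty": 0.0, "tz": 0.01, "turn": 0.0}
    - {"tx": 0.0, "ty": 0.0, "tz": 0.008, "turn": 0.0}
    - {"tx": 0.0, "ty": 0.0, "tz": 0.0, "turn": 0.0}
    - {"tx": 0.0, "ty": 0.0, "tz": 0.0, "turn": 0.0}
  hand: -1

```text
time: 6.12
tcp_pos: [0.4905, -0.2598, -0.0091]
tool_rot: [[0.336, 0.942, 0.0], [0.942, -0.336, -0.0], [-0.0, 0.0, -1.0]]
contact_force: [0.4, -0.6, -0.8]
grip_width: 0.0856
grip_force: 0.0
```

Run:
```python
from h import *
np.set_printoptions(precision=4,suppress=True)
im,d=r.snapshot('side');s=r.read_state();tc=np.array(s['tcp_pos']);R=np.array(s['tool_rot']);print(tc,s['grip_width'],s['contact_force'])
P=cloud('side',d,(340,90,500,235));L=(P-tc)@R
M=(np.abs(L[:,0])<.04)&(np.abs(L[:,1])<.075)&(P[:,2]>.004)&(L[:,2]>-.2);L=L[M]
for lo in np.arange(-.16,.02,.008):
    Q=L[(L[:,2]>=lo)&(L[:,2]<lo+.008)]
    if len(Q): print(round(lo,3),len(Q),np.percentile(Q[:,1],[1,25,50,75,99]),np.percentile(Q[:,0],[2,98]))
```

```text
[ 0.4906 -0.2598 -0.009 ] 0.08507874668293046 [-0.3808 -0.109   1.4224]
-0.16 77 [-0.0368 -0.0346 -0.0254 -0.009   0.0241] [-0.0077  0.0383]
-0.152 55 [-0.0629 -0.036  -0.0332 -0.0245  0.0634] [-0.0047  0.0141]
-0.144 302 [-0.068  -0.0543 -0.0261  0.0442  0.066 ] [-0.0113  0.014 ]
-0.136 270 [-0.0691 -0.0374 -0.0119  0.0207  0.0678] [-0.0053  0.0215]
-0.128 187 [-0.0696 -0.0361 -0.0162  0.0233  0.0689] [-0.0071  0.0205]
-0.12 190 [-0.0704 -0.0602 -0.0197  0.0249  0.0704] [-0.0135  0.0186]
-0.112 230 [-0.071  -0.0379 -0.0261  0.02    0.0712] [-0.0141  0.0185]
-0.104 181 [-0.0724 -0.0616 -0.0362  0.0358  0.0721] [-0.0112  0.0181]
-0.096 187 [-0.073  -0.0562 -0.0419  0.0556  0.0708] [-0.0102  0.015 ]
-0.088 69 [-0.0656 -0.0521  0.0441  0.0508  0.0686] [-0.0074  0.014 ]
-0.08 61 [-0.0556 -0.048   0.0435  0.0447  0.0562] [-0.0092  0.0139]
-0.072 73 [-0.0555 -0.0504 -0.0424  0.0441  0.056 ] [-0.0092  0.0133]
-0.064 65 [-0.0549 -0.0511 -0.0404  0.0445  0.0569] [-0.0098  0.0134]
-0.056 64 [-0.0548 -0.0501  0.0422  0.0447  0.0557] [-0.0095  0.0135]
-0.048 38 [-0.0501 -0.046   0.0434  0.0443  0.0483] [-0.01    0.0125]
-0.04 41 [-0.0218 -0.0137 -0.0031  0.0171  0.0228] [-0.0208  0.024 ]
-0.032 172 [-0.0242 -0.0161 -0.0011  0.0124  0.0216] [-0.0209  0.0254]
-0.024 122 [-0.0245 -0.0127 -0.0003  0.0115  0.0215] [-0.022   0.0254]
-0.016 51 [-0.0242 -0.0187  0.0007  0.0129  0.0206] [-0.021   0.0252]
```

The offset holds up: open tips sit 41 mm behind the reported TCP and the body about 100 mm behind, so everything stands a steady 39 mm back from the stated frame. The fingers straddle the ring. I'll go down 17 mm more and close.

Emit:
carry_out:
  targets:
    - {"tx": 0.0, "ty": 0.0, "tz": 0.009, "turn": 0.0}
    - {"tx": 0.0, "ty": 0.0, "tz": 0.008, "turn": 0.0}
    - {"tx": 0.0, "ty": 0.0, "tz": 0.0, "turn": 0.0}
    - {"tx": 0.0, "ty": 0.0, "tz": 0.0, "turn": 0.0}

```text
time: 6.68
tcp_pos: [0.4905, -0.2597, -0.0262]
tool_rot: [[0.336, 0.942, -0.0], [0.942, -0.336, 0.0], [0.0, -0.0, -1.0]]
contact_force: [0.1, 0.7, 0.6]
grip_width: 0.0852
grip_force: 0.0
```

Emit:
carry_out:
  targets:
    - {"tx": 0.0, "ty": 0.0, "tz": 0.0, "turn": 0.0}
    - {"tx": 0.0, "ty": 0.0, "tz": 0.0, "turn": 0.0}
    - {"tx": 0.0, "ty": 0.0, "tz": 0.0, "turn": 0.0}
    - {"tx": 0.0, "ty": 0.0, "tz": 0.0, "turn": 0.0}
    - {"tx": 0.0, "ty": 0.0, "tz": 0.0, "turn": 0.0}
    - {"tx": 0.0, "ty": 0.0, "tz": 0.0, "turn": 0.0}
  hand: 1
  newtons: 30

```text
time: 7.42
tcp_pos: [0.4906, -0.2598, -0.0258]
tool_rot: [[0.336, 0.942, 0.0], [0.942, -0.336, -0.0], [-0.0, 0.001, -1.0]]
contact_force: [-1.3, 0.9, 6.8]
grip_width: 0.0482
grip_force: 30.1
```

Gripped: width 48.2 mm at 30 N, with the ring's underside 25.8 mm above the reported TCP. Now lift and carry it to above the lens.

Emit:
carry_out:
  targets:
    - {"tx": 0.0, "ty": 0.0, "tz": -0.02, "turn": 0.0}
    - {"tx": 0.0, "ty": 0.0, "tz": -0.035, "turn": 0.0}
    - {"tx": 0.0, "ty": 0.0, "tz": -0.045, "turn": 0.0}
    - {"tx": 0.0, "ty": 0.0, "tz": -0.045, "turn": 0.0}
    - {"tx": 0.0, "ty": 0.0, "tz": -0.02, "turn": 0.0}
    - {"tx": 0.0221, "ty": -0.0078, "tz": 0.0, "turn": 0.0}
    - {"tx": 0.0332, "ty": -0.0118, "tz": 0.0, "turn": 0.0}
    - {"tx": 0.0332, "ty": -0.0118, "tz": 0.0, "turn": 0.0}
    - {"tx": 0.0332, "ty": -0.0118, "tz": 0.0, "turn": 0.0}
    - {"tx": 0.0332, "ty": -0.0118, "tz": 0.0, "turn": 0.0}
    - {"tx": 0.0332, "ty": -0.0118, "tz": 0.0, "turn": 0.0}
    - {"tx": 0.0221, "ty": -0.0078, "tz": 0.0, "turn": 0.0}
    - {"tx": 0.011, "ty": -0.0038, "tz": 0.0, "turn": 0.0}
    - {"tx": 0.0, "ty": 0.0, "tz": 0.0, "turn": 0.0}
    - {"tx": 0.0, "ty": 0.0, "tz": 0.0, "turn": 0.0}
    - {"tx": 0.0, "ty": 0.0, "tz": 0.0, "turn": 0.0}

```text
time: 9.43
tcp_pos: [0.491, -0.0257, 0.1387]
tool_rot: [[0.337, 0.941, -0.0], [0.941, -0.337, -0.0], [-0.0, -0.0, -1.0]]
contact_force: [0.5, 0.0, -0.8]
grip_width: 0.0486
grip_force: 31.2
```

Run:
```python
from h import *
np.set_printoptions(precision=4,suppress=True)
s=r.read_state();tc=np.array(s['tcp_pos']);print(tc,s['grip_width'],s['contact_force'])
im,d=r.snapshot('side');P=cloud('side',d,(330,120,430,280))
b=tc[2]+.0258
N=np.linalg.norm(P[:,:2]-[.491,-.025],axis=1)<.035
for z0,z1 in((b-.002,b+.006),(b+.006,b+.014),(b+.014,b+.028),(.105,.118),(.122,.133)):
    Q=P[N&(P[:,2]>z0)&(P[:,2]<z1)];print(round(z0,3),circ(Q) if len(Q)>5 else len(Q))
cv2.imwrite('pics/over.png',cv2.resize(im[120:300,290:470],(600,600),interpolation=cv2.INTER_CUBIC)[:,:,::-1])
```

```text
[ 0.491  -0.0257  0.1387] 0.04855827401528605 [ 0.4511  0.0465 -0.8276]
0.162 (array([ 0.4887, -0.023 ]), 27.48113250732422, array([ 0.4913, -0.0238]), array([ 0.4928, -0.021 ]), 142)
0.17 (array([ 0.4916, -0.0219]), 33.777950286865234, array([ 0.4908, -0.0232]), array([ 0.4935, -0.0202]), 237)
0.178 (array([ 0.4911, -0.0209]), 34.07358169555664, array([ 0.4901, -0.0239]), array([ 0.4947, -0.0209]), 478)
0.105 (array([ 0.492 , -0.0234]), 27.602336883544922, array([ 0.4918, -0.0234]), array([ 0.4882, -0.0114]), 398)
0.122 (array([ 0.4919, -0.024 ]), 18.830093383789062, array([ 0.4916, -0.0227]), array([ 0.491 , -0.0209]), 328)
```

View pics/over.png

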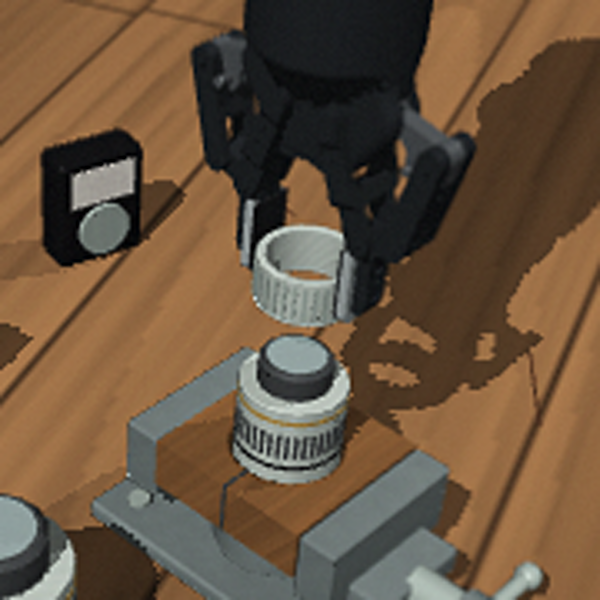

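The ring hangs level over the nose, aligned to within about 1 mm. Now lower it.

Emit:
carry_out:
  targets:
    - {"tx": 0.0, "ty": 0.0, "tz": 0.015, "turn": 0.0}
    - {"tx": 0.0, "ty": 0.0, "tz": 0.013, "turn": 0.0}
    - {"tx": 0.0, "ty": 0.0, "tz": 0.003, "turn": 0.0}
    - {"tx": 0.0, "ty": 0.0, "tz": 0.002, "turn": 0.0}
    - {"tx": 0.0, "ty": 0.0, "tz": 0.002, "turn": 0.0}
    - {"tx": 0.0, "ty": 0.0, "tz": 0.002, "turn": 0.0}
    - {"tx": 0.0, "ty": 0.0, "tz": 0.002, "turn": 0.0}
    - {"tx": 0.0, "ty": 0.0, "tz": 0.002, "turn": 0.0}
    - {"tx": 0.0, "ty": 0.0, "tz": 0.0, "turn": 0.0}

```text
time: 10.6
tcp_pos: [0.491, -0.025, 0.0977]
tool_rot: [[0.336, 0.942, -0.0], [0.942, -0.336, 0.0], [-0.0, -0.0, -1.0]]
contact_force: [0.5, -1.0, -0.4]
grip_width: 0.0485
grip_force: 31.2
```

Emit:
carry_out:
  targets:
    - {"tx": 0.0, "ty": 0.0, "tz": 0.002, "turn": 0.0}
    - {"tx": 0.0, "ty": 0.0, "tz": 0.002, "turn": 0.0}
    - {"tx": 0.0, "ty": 0.0, "tz": 0.002, "turn": 0.0}
    - {"tx": 0.0, "ty": 0.0, "tz": 0.001, "turn": 0.0}
    - {"tx": 0.0, "ty": 0.0, "tz": 0.0, "turn": 0.0}
    - {"tx": 0.0, "ty": 0.0, "tz": 0.0, "turn": 0.0}

```text
time: 11.35
tcp_pos: [0.491, -0.025, 0.0908]
tool_rot: [[0.336, 0.942, 0.0], [0.942, -0.336, 0.0], [0.0, 0.0, -1.0]]
contact_force: [0.2, -0.1, 0.5]
grip_width: 0.0483
grip_force: 31.2
```

Emit:
carry_out:
  targets:
    - {"tx": 0.0, "ty": 0.0, "tz": 0.0005, "turn": 0.0}
    - {"tx": 0.0, "ty": 0.0, "tz": 0.0, "turn": 0.0}
    - {"tx": 0.0, "ty": 0.0, "tz": 0.0, "turn": 0.0}
    - {"tx": 0.0, "ty": 0.0, "tz": 0.0, "turn": 0.0}
    - {"tx": 0.0, "ty": 0.0, "tz": 0.0, "turn": 0.0}
    - {"tx": 0.0, "ty": 0.0, "tz": 0.0, "turn": 0.0}
    - {"tx": 0.0, "ty": 0.0, "tz": 0.0, "turn": 0.0}
    - {"tx": 0.0, "ty": 0.0, "tz": 0.0, "turn": 0.0}
  hand: -1

```text
time: 12.35
tcp_pos: [0.491, -0.025, 0.0903]
tool_rot: [[0.336, 0.942, -0.0], [0.942, -0.336, 0.0], [-0.0, -0.0, -1.0]]
contact_force: [0.0, -0.4, 0.2]
grip_width: 0.0855
grip_force: 0.0
```

Run:
```python
from h import *
np.set_printoptions(precision=4,suppress=True)
s=r.read_state();tc=np.array(s['tcp_pos']);print(s['time'],tc,s['grip_width'],s['contact_force'])
im,d=r.snapshot('side');P=cloud('side',d,(330,120,430,280))
N=np.linalg.norm(P[:,:2]-[.491,-.025],axis=1)<.030
for z0,z1 in((.090,.105),(.105,.114),(.119,.127),(.127,.136),(.136,.140),(.140,.145),(.145,.16)):
    Q=P[N&(P[:,2]>z0)&(P[:,2]<z1)];print(round(z0,3),circ(Q) if len(Q)>5 else len(Q))
cv2.imwrite('pics/on.png',cv2.resize(im[120:300,290:470],(600,600),interpolation=cv2.INTER_CUBIC)[:,:,::-1])
```

```text
12.35 [ 0.491  -0.025   0.0903] 0.08552469626792532 [ 0.0461 -0.4448  0.2321]
0.09 (array([ 0.4911, -0.0211]), 27.02495002746582, array([ 0.4922, -0.025 ]), array([ 0.4859, -0.0051]), 238)
0.105 (array([ 0.492 , -0.0233]), 27.05887222290039, array([ 0.4924, -0.025 ]), array([ 0.4858, -0.0062]), 156)
0.119 (array([ 0.4917, -0.0234]), 24.914548873901367, array([ 0.4917, -0.0234]), array([ 0.4866, -0.0101]), 132)
0.127 (array([ 0.4918, -0.0238]), 25.6356143951416, array([ 0.4912, -0.0218]), array([ 0.4918, -0.024 ]), 420)
0.136 (array([ 0.4922, -0.0241]), 25.207237243652344, array([ 0.4918, -0.024 ]), array([ 0.4907, -0.0231]), 200)
0.14 (array([ 0.4918, -0.0234]), 23.351051330566406, array([ 0.4915, -0.0243]), array([ 0.4994, -0.0224]), 17)
0.145 0
```

View pics/on.png

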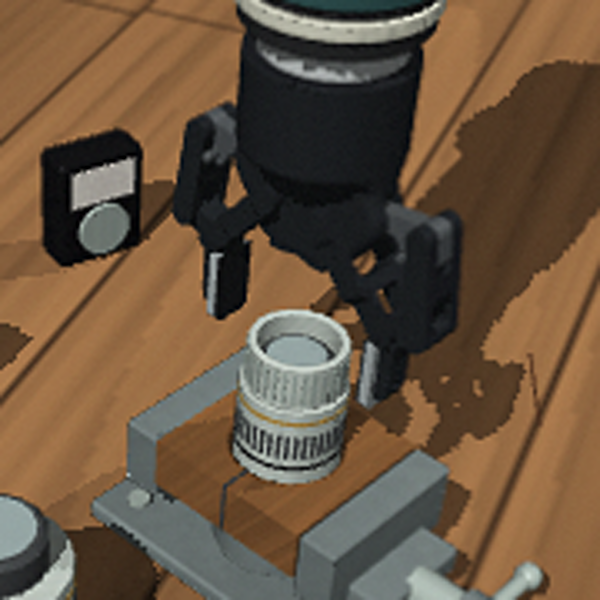

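The hood is seated, with its rim at z≈0.140, level, coaxial and the fingers clear of it. Now lower around the barrel and grip.

Emit:
carry_out:
  targets:
    - {"tx": 0.0, "ty": 0.0, "tz": 0.015, "turn": 0.0}
    - {"tx": 0.0, "ty": 0.0, "tz": 0.015, "turn": 0.0}
    - {"tx": 0.0, "ty": 0.0, "tz": 0.0073, "turn": 0.0}
    - {"tx": 0.0, "ty": 0.0, "tz": 0.0, "turn": 0.0}
    - {"tx": 0.0, "ty": 0.0, "tz": 0.0, "turn": 0.0}

```text
time: 13.02
tcp_pos: [0.4913, -0.0251, 0.0534]
tool_rot: [[0.336, 0.942, 0.001], [0.942, -0.336, -0.0], [0.0, 0.001, -1.0]]
contact_force: [-0.4, -0.2, 0.4]
grip_width: 0.0853
grip_force: 0.0
```

Emit:
carry_out:
  targets:
    - {"tx": 0.0, "ty": 0.0, "tz": 0.0, "turn": 0.0}
    - {"tx": 0.0, "ty": 0.0, "tz": 0.0, "turn": 0.0}
    - {"tx": 0.0, "ty": 0.0, "tz": 0.0, "turn": 0.0}
    - {"tx": 0.0, "ty": 0.0, "tz": 0.0, "turn": 0.0}
    - {"tx": 0.0, "ty": 0.0, "tz": 0.0, "turn": 0.0}
    - {"tx": 0.0, "ty": 0.0, "tz": 0.0, "turn": 0.0}
  hand: 1
  newtons: 30

```text
time: 13.78
tcp_pos: [0.4913, -0.0251, 0.0534]
tool_rot: [[0.336, 0.942, 0.001], [0.942, -0.336, -0.0], [0.0, 0.001, -1.0]]
contact_force: [-1.2, 0.0, 5.9]
grip_width: 0.0532
grip_force: 30.6
```

Emit:
carry_out:
  targets:
    - {"tx": 0.0, "ty": 0.0, "tz": -0.005, "turn": 0.0}
    - {"tx": 0.0, "ty": 0.0, "tz": -0.01, "turn": 0.0}
    - {"tx": 0.0, "ty": 0.0, "tz": -0.01, "turn": 0.0}
    - {"tx": 0.0, "ty": 0.0, "tz": -0.01, "turn": 0.0}
    - {"tx": 0.0, "ty": 0.0, "tz": -0.01, "turn": 0.0}
    - {"tx": 0.0, "ty": 0.0, "tz": -0.005, "turn": 0.0}
    - {"tx": 0.0, "ty": 0.0, "tz": 0.0, "turn": 0.0}
    - {"tx": 0.0, "ty": 0.0, "tz": 0.0, "turn": 0.0}
    - {"tx": 0.0, "ty": 0.0, "tz": 0.0, "turn": 0.0}
    - {"tx": 0.0, "ty": 0.0, "tz": 0.0, "turn": 0.0}

```text
time: 15.02
tcp_pos: [0.4909, -0.025, 0.1028]
tool_rot: [[0.336, 0.942, -0.0], [0.942, -0.336, 0.0], [-0.0, -0.0, -1.0]]
contact_force: [-0.8, 0.4, -3.4]
grip_width: 0.0535
grip_force: 32.5
```

```bash
cat > pose.py <<'E'
from h import *
np.set_printoptions(precision=4,suppress=True)
def look(name,box=(300,100,440,290)):
    s=r.read_state();tc=np.array(s['tcp_pos']);R=np.array(s['tool_rot']);print(s['time'],tc,s['grip_width'],s['grip_force'],s['contact_force'])
    im,d=r.snapshot('side');x0,y0,x1,y1=box
    cv2.imwrite(f'pics/{name}.png',cv2.resize(im[y0:y1,x0:x1],None,fx=3,fy=3,interpolation=cv2.INTER_CUBIC)[:,:,::-1])
    P=cloud('side',d,box);return P,(P-tc)@R,im
E
python3 - <<'E'
from pose import *
P,L,im=look('lift')
N=np.abs(L[:,:2]).max(1)<.04
for z0 in np.arange(.085,.2,.01):
    Q=L[N&(P[:,2]>z0)&(P[:,2]<z0+.01)]
    if len(Q)>5: print(round(z0,3),len(Q),np.percentile(Q,[1,99],axis=0)[:,:2].ravel(),circ(Q)[2])
E
```

```text
15.025 [ 0.4909 -0.025   0.1028] 0.05346308851733296 32.47255325317383 [-0.8002  0.3525 -3.3829]
0.095 93 [-0.014  -0.0261  0.0278  0.0221] [0.0001 0.0012]
0.105 153 [-0.0102 -0.0261  0.0274  0.0149] [0.0001 0.0011]
0.115 162 [-0.0069 -0.0263  0.0278  0.0162] [-0.0001  0.0013]
0.125 148 [ 0.0046 -0.0254  0.0279  0.0196] [0.0007 0.0011]
0.135 189 [-0.003  -0.0381  0.0276  0.0348] [-0.0118  0.0014]
0.145 239 [-0.0061 -0.0397  0.0275  0.0386] [-0.0152  0.0008]
0.155 280 [-0.0056 -0.0394  0.0282  0.0381] [-0.0139  0.0002]
0.165 221 [ 0.0017 -0.039   0.0254  0.0379] [-0.0147  0.0006]
0.175 435 [-0.0169 -0.0393  0.0257  0.0383] [ 0.0051 -0.0022]
0.185 287 [-0.0187 -0.0389  0.025   0.0365] [-0.0023 -0.0028]
0.195 224 [-0.0169 -0.033   0.0178  0.0315] [ 0.0023 -0.0026]
```

The lens hangs from the grip (3.4 N), with its foot at about z=0.1, clear of the vise. My moves can't tilt the tool, so I'll tip the lens in the grip by pushing its lower barrel against the vise's side edge. First, out to the vise's -y side and down.

Emit:
carry_out:
  targets:
    - {"tx": -0.01, "ty": 0.0, "tz": 0.0, "turn": 0.0}
    - {"tx": -0.02, "ty": 0.0, "tz": 0.0, "turn": 0.0}
    - {"tx": -0.02, "ty": 0.0, "tz": 0.0, "turn": 0.0}
    - {"tx": -0.02, "ty": 0.0, "tz": 0.0, "turn": 0.0}
    - {"tx": -0.01, "ty": 0.0, "tz": 0.0, "turn": 0.0}
    - {"tx": 0.0, "ty": 0.0, "tz": 0.01, "turn": 0.0}
    - {"tx": 0.0, "ty": 0.0, "tz": 0.015, "turn": 0.0}
    - {"tx": 0.0, "ty": 0.0, "tz": 0.012, "turn": 0.0}
    - {"tx": 0.0, "ty": 0.0, "tz": 0.0, "turn": 0.0}
    - {"tx": 0.0, "ty": 0.0, "tz": 0.0, "turn": 0.0}

```text
time: 16.32
tcp_pos: [0.4643, -0.1002, 0.0662]
tool_rot: [[0.336, 0.942, 0.0], [0.942, -0.336, -0.0], [0.0, 0.0, -1.0]]
contact_force: [-0.5, -0.2, -2.4]
grip_width: 0.0532
grip_force: 32.5
```

Emit:
carry_out:
  targets:
    - {"tx": 0.004, "ty": 0.0, "tz": 0.0, "turn": 0.0}
    - {"tx": 0.003, "ty": 0.0, "tz": 0.0, "turn": 0.0}
    - {"tx": 0.003, "ty": 0.0, "tz": -0.001, "turn": 0.0}
    - {"tx": 0.003, "ty": 0.0, "tz": -0.0015, "turn": 0.0}
    - {"tx": 0.003, "ty": 0.0, "tz": -0.0015, "turn": 0.0}
    - {"tx": 0.003, "ty": 0.0, "tz": -0.0015, "turn": 0.0}
    - {"tx": 0.0, "ty": 0.0, "tz": 0.0, "turn": 0.0}

```text
time: 17.2
tcp_pos: [0.4704, -0.0829, 0.0716]
tool_rot: [[0.336, 0.942, -0.0], [0.942, -0.336, -0.002], [-0.002, 0.0, -1.0]]
contact_force: [-2.3, -5.8, -4.1]
grip_width: 0.0535
grip_force: 32.8
```

Run:
```python
from pose import *
look('tip1',(310,100,450,290))
```

```text
17.2 [ 0.4704 -0.0829  0.0716] 0.0535229779756521 32.82006561756134 [-2.2992 -5.7719 -4.1497]
```

View pics/tip1.png

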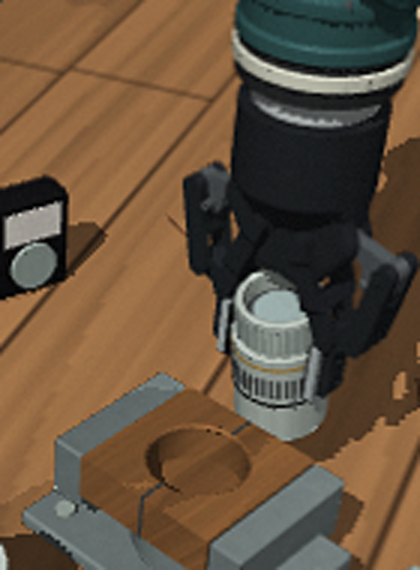

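The lens is tipping as planned: its top leans towards the vise, the hood stays seated, and the push is about 6 N. Continuing.

Emit:
carry_out:
  targets:
    - {"tx": 0.003, "ty": 0.0, "tz": -0.001, "turn": 0.0}
    - {"tx": 0.003, "ty": 0.0, "tz": -0.0005, "turn": 0.0}
    - {"tx": 0.003, "ty": 0.0, "tz": -0.0005, "turn": 0.0}
    - {"tx": 0.003, "ty": 0.0, "tz": 0.0, "turn": 0.0}
    - {"tx": 0.003, "ty": 0.0, "tz": 0.0, "turn": 0.0}
    - {"tx": 0.003, "ty": 0.0, "tz": 0.0, "turn": 0.0}
    - {"tx": 0.003, "ty": 0.0, "tz": 0.0, "turn": 0.0}
    - {"tx": 0.003, "ty": 0.0, "tz": 0.0, "turn": 0.0}
    - {"tx": 0.0, "ty": 0.0, "tz": 0.0, "turn": 0.0}

```text
time: 18.38
tcp_pos: [0.4787, -0.0601, 0.0737]
tool_rot: [[0.336, 0.942, 0.0], [0.942, -0.336, -0.001], [-0.001, 0.001, -1.0]]
contact_force: [-2.1, -4.8, 0.8]
grip_width: 0.0532
grip_force: 31.8
```

Run:
```python
from pose import *
P,L,im=look('tip2',(310,100,450,290))
# front rim plane of hood: bright points in the tool frame
M=(np.abs(L[:,1])<.024)&(L[:,2]>-.11)&(L[:,2]<-.01)&(np.abs(L[:,0])<.06)
print(M.sum())
for lo in np.arange(-.1,0,.008):
    Q=L[M&(L[:,2]>lo)&(L[:,2]<=lo+.008)&(np.abs(L[:,1])<.008)]
    if len(Q): print(round(lo,3),len(Q),np.percentile(Q[:,0],[2,50,98]))
```

```text
18.375 [ 0.4787 -0.0601  0.0737] 0.05323210241167193 31.762420535087585 [-2.0976 -4.7808  0.7786]
1125
-0.1 1 [0.0083 0.0083 0.0083]
-0.092 11 [-0.0041 -0.0017  0.0002]
-0.084 57 [-0.0074 -0.0013  0.0064]
-0.076 82 [0.0023 0.0101 0.0346]
-0.068 83 [0.014  0.0204 0.0352]
-0.06 14 [0.0209 0.0277 0.0299]
-0.052 14 [0.0205 0.0223 0.026 ]
-0.044 15 [0.0163 0.0184 0.0214]
-0.036 11 [0.0107 0.0137 0.0164]
-0.028 10 [0.0056 0.0088 0.0095]
-0.02 11 [-0.0006  0.0029  0.0041]
-0.012 3 [-0.0011 -0.0011 -0.0008]
```

View pics/tip2.png

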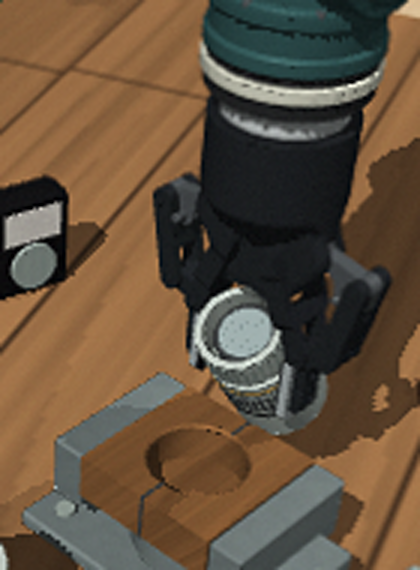

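The hood is seated and the tilt measures about 33° from the barrel's profile. I'll push about 11 mm more.

Emit:
carry_out:
  targets:
    - {"tx": 0.003, "ty": 0.0, "tz": 0.0, "turn": 0.0}
    - {"tx": 0.003, "ty": 0.0, "tz": 0.0, "turn": 0.0}
    - {"tx": 0.003, "ty": 0.0, "tz": 0.0, "turn": 0.0}
    - {"tx": 0.002, "ty": 0.0, "tz": 0.0, "turn": 0.0}
    - {"tx": 0.0, "ty": 0.0, "tz": 0.0, "turn": 0.0}
    - {"tx": 0.0, "ty": 0.0, "tz": 0.0, "turn": 0.0}

```text
time: 19.18
tcp_pos: [0.4823, -0.0496, 0.0735]
tool_rot: [[0.336, 0.942, 0.0], [0.942, -0.336, -0.0], [-0.0, 0.0, -1.0]]
contact_force: [-2.6, -4.2, -0.5]
grip_width: 0.0534
grip_force: 31.9
```

Emit:
carry_out:
  targets:
    - {"tx": 0.0, "ty": 0.0, "tz": 0.0, "turn": 0.0}
    - {"tx": 0.0, "ty": 0.0, "tz": 0.0, "turn": 0.0}
    - {"tx": 0.0, "ty": 0.0, "tz": -0.005, "turn": 0.0}
    - {"tx": 0.0, "ty": 0.0, "tz": -0.01, "turn": 0.0}
    - {"tx": 0.0, "ty": 0.0, "tz": -0.015, "turn": 0.0}
    - {"tx": 0.0, "ty": 0.0, "tz": -0.02, "turn": 0.0}
    - {"tx": 0.0, "ty": 0.0, "tz": -0.02, "turn": 0.0}
    - {"tx": 0.0, "ty": 0.0, "tz": -0.02, "turn": 0.0}
    - {"tx": 0.0, "ty": 0.0, "tz": -0.02, "turn": 0.0}
    - {"tx": 0.0, "ty": 0.0, "tz": -0.02, "turn": 0.0}
    - {"tx": 0.0, "ty": 0.0, "tz": -0.015, "turn": 0.0}
    - {"tx": 0.0, "ty": 0.0, "tz": -0.01, "turn": 0.0}
    - {"tx": 0.0, "ty": 0.0, "tz": -0.005, "turn": 0.0}
    - {"tx": 0.0, "ty": 0.0, "tz": 0.0, "turn": 0.0}
    - {"tx": 0.0, "ty": 0.0, "tz": 0.0, "turn": 0.0}
    - {"tx": 0.0, "ty": 0.0, "tz": 0.0, "turn": 0.0}
    - {"tx": 0.0, "ty": 0.0, "tz": 0.0, "turn": 0.0}
  newtons: 60

```text
time: 21.3
tcp_pos: [0.4822, -0.0495, 0.2333]
tool_rot: [[0.336, 0.942, -0.0], [0.942, -0.336, 0.0], [0.0, -0.0, -1.0]]
contact_force: [-0.2, 0.0, -4.0]
grip_width: 0.0524
grip_force: 63.4
```

Run:
```python
from pose import *
P,L,im=look('final',(280,10,460,200))
M=(np.abs(L[:,1])<.024)&(L[:,2]>-.11)&(L[:,2]<.03)&(np.abs(L[:,0])<.06)
for lo in np.arange(-.1,0.02,.008):
    Q=L[M&(L[:,2]>lo)&(L[:,2]<=lo+.008)&(np.abs(L[:,1])<.008)]
    if len(Q): print(round(lo,3),len(Q),np.percentile(Q[:,0],[2,50,98]))
```

```text
21.3 [ 0.4822 -0.0495  0.2333] 0.05240408534542149 63.37130427360535 [-0.1598  0.0193 -3.9914]
-0.1 7 [0.0004 0.0014 0.0073]
-0.092 39 [-0.0012  0.0014  0.0042]
-0.084 67 [-0.0052  0.0002  0.0046]
-0.076 87 [0.003  0.009  0.0135]
-0.068 111 [0.0127 0.0186 0.0356]
-0.06 42 [0.0198 0.0309 0.0353]
-0.052 27 [0.0214 0.0247 0.0287]
-0.044 24 [0.016  0.019  0.0207]
-0.036 19 [0.0075 0.0095 0.0134]
-0.028 21 [-0.0003  0.003   0.0072]
-0.02 19 [-0.0075 -0.005  -0.0011]
-0.012 19 [-0.0155 -0.0106 -0.0075]
-0.004 20 [-0.0228 -0.018  -0.0148]
0.004 3 [-0.0227 -0.0226 -0.0221]
```

View pics/final.png

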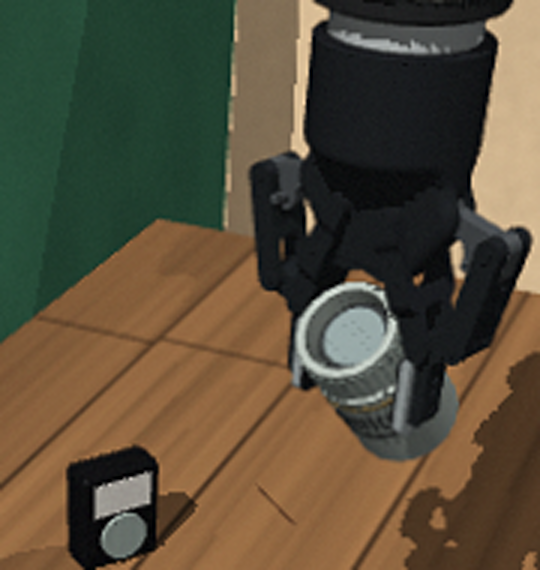

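The lens is held at about 42° (barrel profile slope), its middle at z≈0.27, with the hood seated, 63 N grip and only its weight on the wrist. Handing in.

```bash
python3 -c "
from rig import r
s=r.read_state();print(s['time'],max(abs(v) for v in s['joint_vel']));print(r.close_job())"
```

```text
21.35 0.10765606340266044
the job is handed in; nothing more can be done
None
```

I handed the job in at 21.4 s: the wider hood is seated on the small lens, and the gripper holds the lens still at about 42° from upright, glass uppermost, with its middle about 27 cm above the table. I did not re-measure the bystanders at the end, and no verdict came back.

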